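Corner check of the clay portion scale

TASK

The clay portion scale has been sticking at one corner of its plate: the back corner, above the round zero knob. With the fingertips press that corner down gently until the pointer stands within the black index clip on the dial rim, without running past it, and hold it there for a moment. Then ease the plate up slowly, keeping it from snapping back, until the pointer is at zero again, and take the hand away; do not lift or shift the scale, the clip or anything around it.

Things in the scene. Friction and masses are not known exactly. Their poses are not given: they have to be found in the camera images.
- scale: Loose scale, 1.9 kg: cream case 164 x 164 mm, 90 mm high, under a square steel plate. Ahead of it (+x of its frame) a drum 172 mm across bears a white dial facing up and to +x, 40 degrees off level, centre at (185, 0, 86) mm, top rim 149 mm up. A black zero knob 30 mm across sticks out of the +y side near the back, at (-55, 90 to 106, 55) mm. Origin: underside, below the plate's centre; z up.
- plate (a joint): Travel of the plate, m: 0 at rest, 0.030 at its lower stop. A flat steel square, 160 x 160 x 12 mm, sides along the scale's x and y, centred over its origin, top 146 mm above the table at rest; stays level wherever pressed. A spring lifts it: about 0.5 N at first and 0.65 N more per mm; lightly damped.
- plate_corner (a point): The place to press: on the plate's top face, 28 mm in from both edges of its back corner (away from the dial) above the zero knob, at (-52, +52) mm in the scale's x, y. Goes down with the plate.
- pointer (a joint): Angle of the dial pointer, rad, clockwise from zero as seen by one who looks at the dial; zero is at the top of the dial, nearest the plate. Geared to the plate: 0.1745 rad for each mm pressed (100 g, one tick of 15 degrees, each 1.5 mm).
- pointer_tip (a point): Tip of the black pointer, 64 mm from the dial's centre, under a clear pane.
- clip (a joint): Angle of the middle of the index clip, rad, clockwise from zero in the same sense as the pointer. The clip spans 0.20 rad (11.5 degrees) to either side of this. It is set by friction and stays put.
- clip_mid (a point): Middle of the clip's span, 64 mm from the dial's centre, where the pointer tip comes when it stands on the middle of the clip. The clip itself is a black piece on the dial's rim, 32 mm long with two bent ends that reach a little over the dial and a small lug outward.
- crate: Small slatted wooden crate, 155 x 110 x 65 mm, open at the top; origin under its centre. To be left alone.
- clay_pack: Wrapped brick of clay, 208 x 98 x 62 mm, white and silver with a blue patch; origin under its centre. To be left alone.
- bowl: White plastic bowl, 150 mm across, 55 mm high; origin under its centre. To be left alone.
- house: Small round house of dried clay with a pointed roof, 68 mm across, 82 mm high, beside the scale; origin under its centre. To be left alone.
- wood_tool: Wooden modelling tool, 185 mm long, 20 mm wide, 11 mm thick, lying beside the scale; origin under its middle, x along it. To be left alone.
- cup: White cup, 72 mm across, 85 mm high, standing beside the scale; origin under its centre. To be left alone.
- jar_lid: Flat dark jar lid, 48 mm across, 12 mm high, beside the scale; origin under its centre. To be left alone.

How it is judged:
On the way:
1. the corner above the zero knob is pressed by the fingers so that the pointer stands within the index clip (tip within 12 mm of the clip's middle), for half a second (distance between pointer_tip and clip_mid below 0.012 m and contact force between the fingers and scale above 1 N and horizontal distance between the grasp point and plate_corner below 0.05 m), for 0.5 s.
At the end, for the whole second after the job is handed in: The plate is up again (under 1.5 mm pressed) and the pointer back at zero (within 15 degrees), the scale stands level within 15 mm of where it stood, the clip has not been shifted (15 mm), everything around is within 20 mm of its place, and the hand is clear (value of joint plate below 0.0015 m and value of joint pointer below 0.27 rad and distance of each of scale, clip_mid from where it was at the start of the episode below 0.015 m and angle between scale's own z axis and vertical below 0.03 rad and linear speed of scale below 0.01 m/s); the robot touches nothing.
It fails at once if the pointer ran past the clip (more than 26 mm beyond its middle, about 24 degrees) (y of pointer_tip in the frame of clip_mid above 0.026 m and x of pointer_tip in the frame of clip_mid below 0.064 m).
It fails at once if the plate snapped back up (rose faster than 100 mm/s) (velocity of joint plate below -0.1 m/s).
It fails at once if the scale was lifted or tipped (height (world z) of scale above 0.01 m or angle between scale's own z axis and vertical above 0.1 rad).
It fails at once if the scale was shoved (distance of scale from where it was at the start of the episode above 0.02 m).
It fails at once if something beside the scale was moved or lifted (distance of any of crate, clay_pack, bowl, house, wood_tool, cup, jar_lid from where it was at the start of the episode above 0.02 m).
It also fails if it takes over 38 s, if anything falls off the work surface, if the arm or the gripper's body presses on something with over 40 N, if the wrist force passes 120 N, or if a joint passes its speed limit or range.

ROBOT

A 7-joint arm with a two-finger parallel gripper is mounted at the origin on the work surface. World frame = base frame: x ahead of the robot, y to its left, z up, the work surface at z = 0. Lengths are in m, angles in rad, forces in N, time in s.
With the tool pointing down it reaches from about 0.4 to 0.875 m from the base axis. Payload 19.3 kg.
Tool frame: the origin (TCP) lies between the finger pads; the fingertips stand 17 mm ahead of it and the grasp point (between the pads) lies 2 mm behind it (bot.finger_overhang is the distance from the TCP to the fingertips, in m); z points along the fingers, y is the line along which they close (so a half turn about z gives the same grasp; the last joint's range is limited). The gripper opens to 85 mm and grips with 20 to 120 N. Pads are 22 mm wide; open, the fingers measure 114 mm over their backs; the gripper's body (76 mm by 85 mm) begins 54 mm behind the grasp point. The pads swing forward as they close: fully open they stand 13 mm farther back than shut.
Start: joints at [-1.332, 0.521, -0.036, 1.599, 0.021, 1.021, -0.113], TCP at [0.19, 0.595, 0.248] pointing down, gripper open.
Joint ranges: [-2.91, 2.91], [-0.3, 2.13], [-1.5, 1.42], [0.17, 2.43], [-1.26, 4.41], [0.16, 1.93], [-2.52, 2.52]. Speed limits (rad/s): [1.89, 1.89, 2.39, 2.39, 3.01, 3.01, 3.01].

INTERFACE

Orientations are given as [roll, pitch, yaw] about the fixed x, y, z axes, in that order (R = Rz(yaw) Ry(pitch) Rx(roll)).
In Python, from workcell import observe, grab_frame, bot gives the robot as it stands.
- The arm moves only by the shell command python3 -m crank 'ROWS' [FORCE]. ROWS is a JSON object of lists of equal length, an entry for each row: "linear": the shift along the world's x, y, z each as a share of 0.25 m, from -1 to 1, a list of three; "delta_rot": the turn, a rotation vector about the world's x, y, z each as a share of 30 degrees, from -1 to 1, a list of three; "fingers": the opening, from -1 (shut) to 1 (fully open). In form: {"linear": [[dx, dy, dz], ...], "delta_rot": [[rx, ry, rz], ...], "fingers": [fingers, ...]}. A call has 1 to 5 rows; each row is the pose to reach, as a shift and turn from the pose commanded when the call began; what a row does not reach only later rows make up. A row lasts 1/10 s, in which the tool goes at most 50 mm and 8.59 degrees, less where a joint would pass 70% of its speed; a pose out of reach is approached as far as the arm can. A call with a number of a shift or a turn outside -1 to 1 is refused whole. A call with a gripper value outside its range is refused whole. The fingers move at their own pace and stop on an object; FORCE is the grip in N (left out, the last holds). Time passes only in rows, so rows that repeat a pose let the fingers close. It gives the time, the measured TCP pose, the force, the opening and the grip force at its end, in the units of the state.
- observe(): the state, without advancing time (a new reading comes with each control period).
- grab_frame(name): name is "scene" or "top"; returns a dict with "image" (420x560x3 uint8, red, green, blue), "mtx" (3x3 intrinsics, pixels), "k1" (the pictures are not rectified: a ray, as slopes to the right and down, at radius r is drawn at 1 + k1 r^2 times it, then the intrinsics apply), "xyz" and "orientation" of the camera in the world. Camera axes: x right, y down, z forward; pixel columns grow to the right and rows downward; lengths in m; the calibration is good to about 2 mm. A picture is of the moment at which its call begins. There is no depth.
- bot.job_done(): hands the job in; it is judged then, once.
The state is a dict: "clock": time; "qpos": joint angles; "qd": joint speeds; "joint_efforts": joint torques, N m; "position": TCP position; "tool_rot": TCP orientation; "force": force on the tool from outside, world axes, zero at the start; "moment": the same for the moment, N m; "grip_width": finger opening in m; "finger_force": force on a finger pad.
Only numpy, scipy, OpenCV 4.12 (cv2) and the standard library are available. Lean on these libraries where they do the work, as an engineer would, in place of code of your own. Each camera call takes 0.05 s, during which the arm holds its last target. There are 200 camera calls.

## Working session

There is one attempt and no reset: what is moved stays moved. The work goes in short steps, Python scripts to look and compute and a shell command to move; the robot and the scene stay as the last step left them, time stands still between calls to the robot, and variables do not carry over. Pictures are saved under pics/ and viewed, at most 10 in all, crops included, and the job is handed in when it is done.

```bash
mkdir -p pics; python3 - <<'E'
from workcell import observe, grab_frame, bot
import cv2
for n in("scene","top"):
    f=grab_frame(n); cv2.imwrite(f"pics/{n}0.png",f["image"][:,:,::-1]); print(n,f["mtx"],f["k1"],f["xyz"],f["orientation"])
print(observe(),bot.finger_overhang)
E
```

```text
scene [[447.76047093   0.         283.10782112]
 [  0.         447.76047093 212.34473059]
 [  0.           0.           1.        ]] -0.08870045589241846 [1.77674054 0.32457899 1.11644996] [-2.23551715e+00 -1.08246331e-03  1.85070944e+00]
top [[416.45097119   0.         282.03683569]
 [  0.         416.45097119 206.52447316]
 [  0.           0.           1.        ]] -0.07726732065554137 [ 0.48196286 -0.01025793  1.29753252] [-3.08629794  0.00497092 -1.55169565]
{'clock': 0.1, 'qpos': array([-1.33218709,  0.52196715, -0.03631039,  1.59994202,  0.02122234,
        1.02110136, -0.11276875]), 'qd': array([ 0.00127211, -0.00064666,  0.00070115, -0.00260872, -0.00010137,
        0.00022577, -0.00010866]), 'joint_efforts': array([ 3.82318947e-03, -9.28486991e+01,  1.98415495e+00, -3.70537055e+01,
        1.81270443e-02,  5.26581236e-03,  5.84130589e-05]), 'position': array([0.18991296, 0.59515129, 0.24777875]), 'tool_rot': array([-3.14056500e+00,  9.95249516e-05,  2.83280049e+00]), 'force': array([-0.37365608, -0.22439649, -0.00423917]), 'moment': array([-0.02422819,  0.01970144,  0.01174616]), 'finger_force': 0.0, 'grip_width': 0.08540529133828209} 0.017
```

View pics/scene0.png

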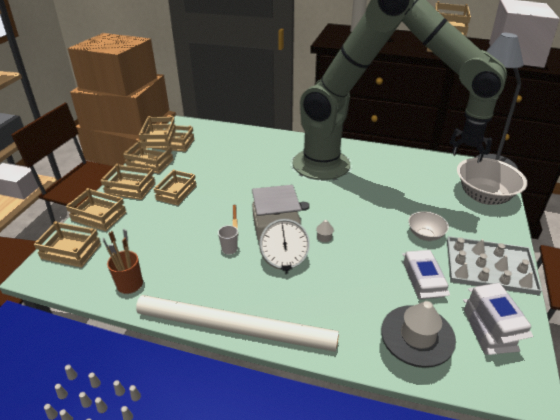

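View pics/top0.png

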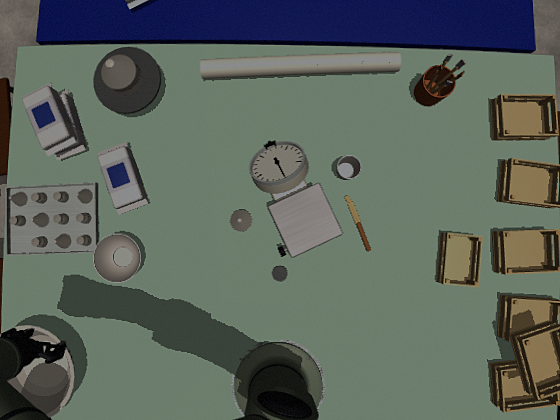

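Scene view: scale with dial at (284,243), clip near (287,267), knob at (304,206). Top view: plate centre about (305,220), dial (278,165), clip (270,145), knob (282,250); the corner to press is near (290,255), with the jar lid at (279,273) and the house at (241,219).

```bash
cat > h.py <<'E'
import numpy as np, cv2
from workcell import observe, grab_frame, bot
from scipy.spatial.transform import Rotation as Ro
def ray(f,px):
    p=(np.atleast_2d(px).astype(float)-f["mtx"][:2,2])/f["mtx"][0,0]; q=p.copy()
    for _ in range(20): q=p/(1+f["k1"]*(q**2).sum(1,keepdims=True))
    d=np.c_[q,np.ones(len(q))]; return Ro.from_euler('xyz',f["orientation"]).apply(d)
def onz(f,px,z): 
    d=ray(f,px); return f["xyz"]+d*((z-f["xyz"][2])/d[:,2])[:,None]
def proj(f,P):
    c=Ro.from_euler('xyz',f["orientation"]).inv().apply(np.atleast_2d(P)-f["xyz"]); q=c[:,:2]/c[:,2:]
    return q*(1+f["k1"]*(q**2).sum(1,keepdims=True))*f["mtx"][0,0]+f["mtx"][:2,2]
E
python3 - <<'E'
from h import *
f=grab_frame("top"); im=f["image"]; s=im.astype(int)
print(s[220,305],s[185,283],s[165,278],s[300,300])
m=((s.max(2)-s.min(2)<22)&(s.min(2)>110)).astype(np.uint8); m[:186]=0; m[:,:262]=0;m[265:]=0;m[:,346:]=0
m=cv2.morphologyEx(m,cv2.MORPH_OPEN,np.ones((5,5)))
c=max(cv2.findContours(m,0,1)[0],key=cv2.contourArea); print(cv2.contourArea(c))
P=onz(f,c[:,0],.146)[:,:2]; r=cv2.minAreaRect((P*1000).astype(np.float32)); print(r, cv2.boxPoints(r))
bp=proj(f,np.c_[cv2.boxPoints(r)/1000,[.146]*4])
a=cv2.resize(im[125:285,230:350][:,:,::-1],None,fx=3.7,fy=3.7,interpolation=2)
cv2.polylines(a,[np.int32((bp-[230,125]+.5)*3.7)],True,(0,0,255),1)
g=grab_frame("scene"); b=cv2.resize(g["image"][180:280,245:325][:,:,::-1],(int(80*3.7*1.6/1.3),int(100*3.7*1.6/1.3)),interpolation=2)
h=max(a.shape[0],b.shape[0]); C=np.zeros((h,a.shape[1]+b.shape[1],3),np.uint8); C[:a.shape[0],:a.shape[1]]=a; C[:b.shape[0],a.shape[1]:]=b
print(a.shape,b.shape); cv2.imwrite("pics/z1.png",C[:600])
E
```

```text
[133 128 125] [106 101  88] [6 5 4] [109 126 108]
2933.0
((510.6641845703125, -67.44596862792969), (152.8482208251953, 153.0550994873047), 26.078609466552734) [[ 408.37885   -32.30589 ]
 [ 475.66248  -169.7787  ]
 [ 612.9495   -102.586044]
 [ 545.6659     34.886765]]
(592, 444, 3) (455, 364, 3)
```

View pics/z1.png

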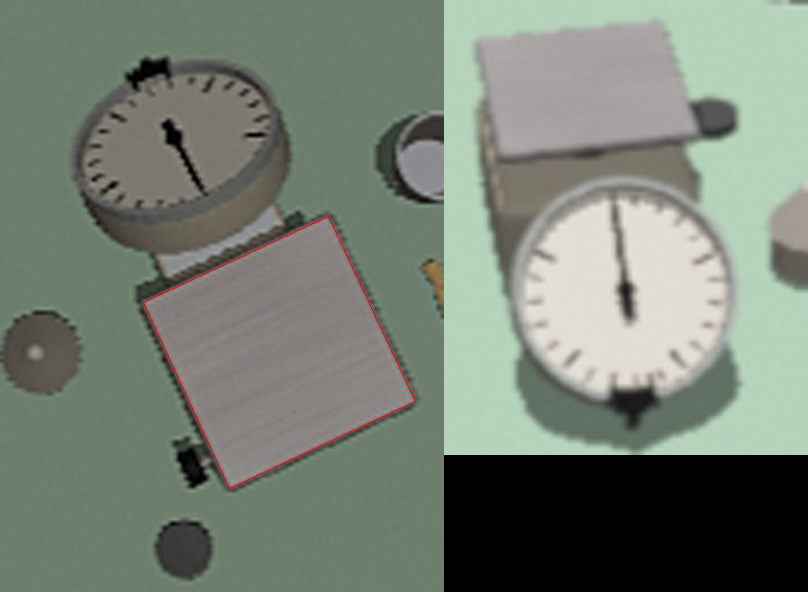

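```bash
cat >> h.py <<'E'
O=np.array([.5107,-.0674,0]); RS=Ro.from_euler('z',26.08,degrees=True)
a=np.radians(40); n=np.array([np.sin(a),0,np.cos(a)]); up=np.array([-np.cos(a),0,np.sin(a)]); C=np.array([.185,0,.086])
def dial(f,px,h=0):   # pixel -> (angle cw from zero deg, radius mm, x right, y up) on dial plane raised h
    c=RS.inv().apply(f["xyz"]-O)-C-n*h; d=RS.inv().apply(ray(f,px)); p=c-d*((c@n)/(d@n))[:,None]
    x,y=p[:,1]*1e3,(p@up)*1e3; return np.c_[np.degrees(np.arctan2(x,y))%360,np.hypot(x,y),x,y]
def look(name):
    f=grab_frame(name); im=f["image"]; K=4
    big=cv2.resize(im,None,fx=K,fy=K,interpolation=cv2.INTER_CUBIC)
    H,W=big.shape[:2]; yy,xx=np.mgrid[0:H,0:W]; cc=proj(f,O+RS.apply(C))[0]
    y0,x0=int((cc[1]-40)*K),int((cc[0]-40)*K); s=np.s_[y0:y0+80*K,x0:x0+80*K]
    px=np.c_[(xx[s].ravel()+.5)/K-.5,(yy[s].ravel()+.5)/K-.5]
    return f,dial(f,px),big[s].reshape(-1,3).astype(int).max(1)
def pointer(name):
    f,D,v=look(name); m=(D[:,1]>36)&(D[:,1]<50)&(v<np.median(v[D[:,1]<60])*.55)
    return np.degrees(np.arctan2(D[m,2].mean(),D[m,3].mean())),m.sum()
E
python3 - <<'E'
from h import *
for n_ in("scene","top"):
    f,D,v=look(n_)
    w=(v>np.median(v[D[:,1]<60])*.75)&(D[:,1]<82) 
    print(n_,"centre px",proj(f,O+RS.apply(C)),"pointer",pointer(n_))
    for lo,hi in((70,78),(78,86),(86,94),(94,102)):
        m=(D[:,1]>lo)&(D[:,1]<hi)&(v<40)&(abs(D[:,0]-180)<40)
        if m.sum(): print(lo,m.sum(),np.percentile(D[m,0],[2,50,98]).round(1),D[m,0].mean().round(1))
    # bore of dark pixels near hub
    m=(D[:,1]<25)&(v<60); print("hub-ish xy",D[m,2:].mean(0))
E
```

```text
scene centre px [[284.33005965 243.2711156 ]] pointer (np.float64(0.9276475032770145), np.int64(29))
78 289 [174.2 183.5 192.8] 183.5
86 185 [176.1 184.3 191.7] 184.4
94 33 [182.8 184.1 185.1] 184.1
hub-ish xy [ 0.19832134 -4.25477417]
top centre px [[277.11451698 162.86633104]] pointer (np.float64(0.24993155931248964), np.int64(91))
70 7 [149.4 150.3 151.3] 150.4
78 44 [173.4 193.1 195.2] 186.0
86 232 [174.  184.3 194.3] 184.1
94 301 [173.9 184.  194.2] 184.1
hub-ish xy [-0.23355362 -3.41879729]
```

```bash
python3 -m crank '{"linear":[[0.067,-0.17,0],[0.134,-0.34,0],[0.2,-0.51,0],[0.268,-0.68,0],[0.335,-0.852,0]],"delta_rot":[[0,0,0],[0,0,0],[0,0,0],[0,0,0],[0,0,0]],"fingers":[-1,-1,-1,-1,-1]}' 20
python3 -c "
from h import *
print(observe()['qpos'])"
```

```text
clock: 0.9
position: [0.2741, 0.3807, 0.2484]
tool_rot: [3.141, 0.0, 2.833]
force: [1.7, 0.7, -0.0]
grip_width: 0.0124
finger_force: 0.0
[-1.06792302  0.27421966 -0.00637978  1.99622093  0.00231018  0.87076425
  0.18649873]
```

```bash
python3 -m crank '{"linear":[[0.112,-0.16,0],[0.224,-0.32,0],[0.336,-0.48,0],[0.448,-0.64,0],[0.56,-0.8,0]],"delta_rot":[[0,0,0],[0,0,0],[0,0,0],[0,0,0],[0,0,0]],"fingers":[-1,-1,-1,-1,-1]}'
python3 -m crank '{"linear":[[0.022,-0.18,0],[0.045,-0.36,0],[0.067,-0.54,0],[0.09,-0.72,0],[0.11,-0.9,0]],"delta_rot":[[0,0,0],[0,0,0],[0,0,0],[0,0,0],[0,0,0]],"fingers":[-1,-1,-1,-1,-1]}'
python3 -c "
from h import *
o=observe();print(o['qpos'],o['position'],O+RS.apply([-.052,.052,.146]))"
```

```text
clock: 1.4
position: [0.4146, 0.1807, 0.2486]
tool_rot: [3.141, 0.0, 2.833]
force: [0.9, 1.3, 0.7]
grip_width: 0.0002
finger_force: 0.0
clock: 1.9
position: [0.4413, -0.0444, 0.2486]
tool_rot: [3.141, 0.001, 2.833]
force: [1.7, 0.5, 0.9]
grip_width: -0.0001
finger_force: 0.0
[-0.25490398  0.23710072  0.26318358  2.06513754 -0.08178973  0.84803754
  1.31752874] [ 0.44125618 -0.04437536  0.24861522] [ 0.44113405 -0.04355512  0.146     ]
```

```bash
python3 -m crank '{"linear":[[0,0,-0.06],[0,0,-0.14],[0,0,-0.22],[0,0,-0.28],[0,0,-0.31]],"delta_rot":[[0,0,0],[0,0,0],[0,0,0],[0,0,0],[0,0,0]],"fingers":[-1,-1,-1,-1,-1]}'
python3 -c "
from h import *
print(pointer('scene'))
f=grab_frame('scene');cv2.imwrite('pics/s2.png',cv2.resize(f['image'][130:280,210:360,::-1],None,fx=4,fy=4,interpolation=2))
o=observe();print(o['position'],o['force'])"
```

```text
clock: 2.4
position: [0.4408, -0.0426, 0.1698]
tool_rot: [-3.141, -0.001, 2.833]
force: [0.1, 0.5, 0.8]
grip_width: 0.0001
finger_force: 0.0
(np.float64(0.9379170762444705), np.int64(27))
[ 0.4409309  -0.04260686  0.17030438] [ 0.07769146  0.74832401 -0.23620091]
```

View pics/s2.png

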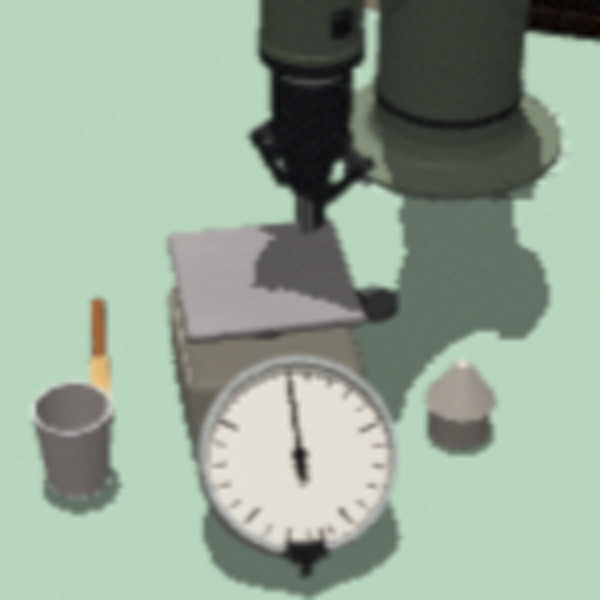

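The picture shows the fingertips at (310,225) over the back corner and the knob at (375,303), with the pointer at zero. Pressing gently now.

```bash
for i in 1; do python3 -m crank '{"linear":[[0,0,-0.012],[0,0,-0.024],[0,0,-0.036],[0,0,-0.048],[0,0,-0.056]],"delta_rot":[[0,0,0],[0,0,0],[0,0,0],[0,0,0],[0,0,0]],"fingers":[-1,-1,-1,-1,-1]}'; done
python3 -c "
from h import *
print(pointer('scene'))
o=observe();print(o['position'],o['force'])"
```

```text
clock: 3.0
position: [0.4415, -0.0426, 0.1568]
tool_rot: [3.141, 0.001, 2.833]
force: [-0.2, 0.5, 5.8]
grip_width: -0.0001
finger_force: 2.5
(np.float64(63.98591054608423), np.int64(87))
[ 0.44148985 -0.04253236  0.15660983] [0.9829874  1.24413808 4.20707038]
```

```bash
python3 -m crank '{"linear":[[0,0,-0.008],[0,0,-0.016],[0,0,-0.024],[0,0,-0.032],[0,0,-0.036]],"delta_rot":[[0,0,0],[0,0,0],[0,0,0],[0,0,0],[0,0,0]],"fingers":[-1,-1,-1,-1,-1]}'
python3 -c "
from h import *
print(pointer('scene'))
o=observe();print(o['position'],o['force'])"
```

```text
clock: 3.55
position: [0.4415, -0.0425, 0.148]
tool_rot: [3.141, 0.001, 2.833]
force: [-0.1, 0.9, 9.9]
grip_width: 0.0
finger_force: 5.3
(np.float64(150.56429002163662), np.int64(84))
[ 0.44151972 -0.04253135  0.14793062] [-0.66986588  1.42248272  9.24639431]
```

```bash
python3 -m crank '{"linear":[[0,0,-0.004],[0,0,-0.008],[0,0,-0.011],[0,0,-0.013],[0,0,-0.013]],"delta_rot":[[0,0,0],[0,0,0],[0,0,0],[0,0,0],[0,0,0]],"fingers":[-1,-1,-1,-1,-1]}'
python3 -c "
from h import *
print(pointer('scene'),pointer('top'))
f=grab_frame('scene');cv2.imwrite('pics/s3.png',cv2.resize(f['image'][190:280,240:330,::-1],None,fx=6,fy=6,interpolation=2))
o=observe();print(o['position'],o['force'])"
```

```text
clock: 4.1
position: [0.4415, -0.0425, 0.1449]
tool_rot: [3.141, 0.001, 2.833]
force: [-1.4, 0.5, 12.5]
grip_width: 0.0001
finger_force: 6.1
(np.float64(179.92347617970978), np.int64(36)) (np.float64(-179.28828295392861), np.int64(72))
[ 0.44150512 -0.04253304  0.14491985] [-1.05128483  1.25716566 10.90068875]
```

View pics/s3.png

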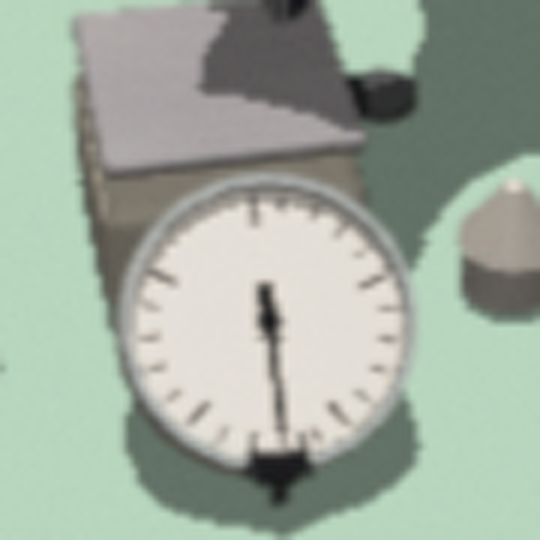

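The pointer tip at (285,445) lies between the clip's bent ends (250 to 308, y≈450), about 4° short of the middle. A small nudge, then hold.

```bash
for i in 1 2; do :; done; python3 -m crank '{"linear":[[0,0,-0.0012],[0,0,-0.0012],[0,0,-0.0012],[0,0,-0.0012],[0,0,-0.0012]],"delta_rot":[[0,0,0],[0,0,0],[0,0,0],[0,0,0],[0,0,0]],"fingers":[-1,-1,-1,-1,-1]}'
python3 -m crank '{"linear":[[0,0,0],[0,0,0],[0,0,0],[0,0,0],[0,0,0]],"delta_rot":[[0,0,0],[0,0,0],[0,0,0],[0,0,0],[0,0,0]],"fingers":[-1,-1,-1,-1,-1]}'
python3 -c "
from h import *
print(pointer('scene'),pointer('top'))"
```

```text
clock: 4.75
position: [0.4415, -0.0425, 0.1447]
tool_rot: [3.141, 0.001, 2.833]
force: [-0.8, 1.6, 11.9]
grip_width: -0.0001
finger_force: 6.1
clock: 5.25
position: [0.4415, -0.0425, 0.1446]
tool_rot: [3.141, 0.001, 2.833]
force: [-0.2, 0.3, 11.9]
grip_width: 0.0003
finger_force: 6.1
(np.float64(-176.06019874587116), np.int64(37)) (np.float64(-176.58450929528777), np.int64(73))
```

```bash
python3 -m crank '{"linear":[[0,0,0.005],[0,0,0.012],[0,0,0.019],[0,0,0.026],[0,0,0.032]],"delta_rot":[[0,0,0],[0,0,0],[0,0,0],[0,0,0],[0,0,0]],"fingers":[-1,-1,-1,-1,-1]}'
python3 -c "
from h import *
print(pointer('scene'))"
python3 -m crank '{"linear":[[0,0,0.006],[0,0,0.012],[0,0,0.018],[0,0,0.024],[0,0,0.028]],"delta_rot":[[0,0,0],[0,0,0],[0,0,0],[0,0,0],[0,0,0]],"fingers":[-1,-1,-1,-1,-1]}'
python3 -c "
from h import *
print(pointer('scene'))"
```

```text
clock: 5.85
position: [0.4415, -0.0426, 0.1526]
tool_rot: [3.141, 0.001, 2.833]
force: [0.3, 1.0, 7.3]
grip_width: -0.0
finger_force: 3.5
(np.float64(104.83725262410876), np.int64(92))
clock: 6.4
position: [0.4414, -0.0425, 0.1594]
tool_rot: [3.141, 0.0, 2.833]
force: [1.5, 0.2, 2.8]
grip_width: -0.0003
finger_force: 1.3
(np.float64(37.64377925268348), np.int64(75))
```

Following well; 3.7 mm left. Rising slowly until clear.

```bash
python3 -m crank '{"linear":[[0,0,0.004],[0,0,0.008],[0,0,0.012],[0,0,0.016],[0,0,0.02]],"delta_rot":[[0,0,0],[0,0,0],[0,0,0],[0,0,0],[0,0,0]],"fingers":[-1,-1,-1,-1,-1]}'
python3 -c "
from h import *
print(pointer('scene'))"
python3 -m crank '{"linear":[[0,0,0.01],[0,0,0.05],[0,0,0.12],[0,0,0.2],[0,0,0.25]],"delta_rot":[[0,0,0],[0,0,0],[0,0,0],[0,0,0],[0,0,0]],"fingers":[-1,-1,-1,-1,-1]}'
python3 -m crank '{"linear":[[0,0,0.05],[0,0,0.1],[0,0,0.1],[0,0,0.1],[0,0,0.1]],"delta_rot":[[0,0,0],[0,0,0],[0,0,0],[0,0,0],[0,0,0]],"fingers":[-1,-1,-1,-1,-1]}'
python3 -c "
from h import *
print(pointer('scene'),observe()['qd'].round(3))
f=grab_frame('scene');cv2.imwrite('pics/s4.png',cv2.resize(f['image'][130:280,210:360,::-1],None,fx=4,fy=4,interpolation=2))"
```

```text
clock: 6.95
position: [0.4409, -0.0426, 0.1642]
tool_rot: [-3.141, -0.001, 2.833]
force: [0.5, -0.1, -1.3]
grip_width: -0.0002
finger_force: 0.0
(np.float64(0.9044553002449474), np.int64(27))
clock: 7.5
position: [0.4415, -0.0427, 0.2286]
tool_rot: [3.141, 0.001, 2.833]
force: [0.6, -1.1, 0.2]
grip_width: 0.0002
finger_force: 0.0
clock: 8.0
position: [0.4409, -0.0426, 0.2514]
tool_rot: [-3.141, -0.001, 2.833]
force: [-0.9, 0.8, 0.4]
grip_width: -0.0003
finger_force: 0.0
(np.float64(0.8717413620929655), np.int64(28)) [ 0.002  0.004 -0.001 -0.001  0.     0.002 -0.   ]
```

View pics/s4.png

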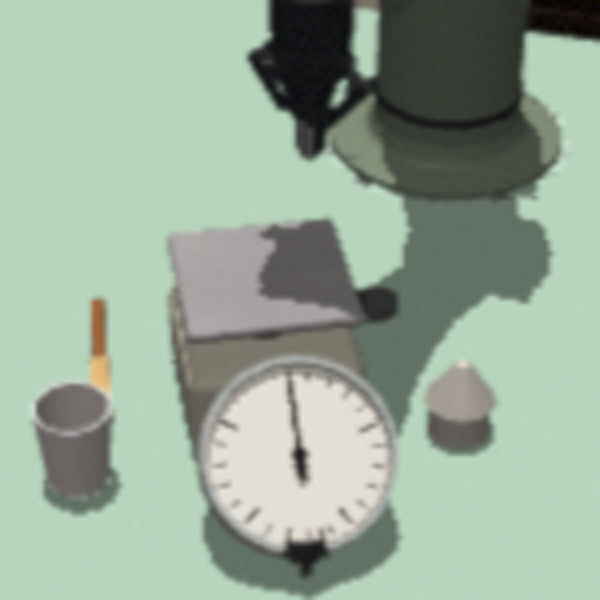

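The hand is clear at (310,150), the pointer is back at zero at (290,378), and the scale, clip (305,553), cup and house look unmoved.

```bash
python3 -c "
from workcell import bot
print(bot.job_done())"
```

```text
the job is handed in; nothing more can be done
None
```

I pressed the back corner until the pointer stood at about 184°, the middle of the clip, and held it there for over half a second. I then eased the plate back to zero and lifted the hand clear. Nothing looked moved in the last picture, and the job is handed in; no verdict was returned.

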